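# Release and push out the blue dust-filter slide with the release pin

## Robot

A 7-joint arm with a two-finger parallel gripper is mounted at the origin on a cart in front of the work surface, level with it; the furniture and walls round the work are solid. World frame = base frame: x ahead of the robot, y to its left, z up, the work surface at z = 0. Lengths are in m, angles in rad, forces in N, time in s.
With the tool pointing down it reaches from about 0.425 to 0.925 m from the base axis. Payload 6.8 kg.
Tool frame: the origin (TCP) lies at the very end of the fingers, on their centre line; the grasp point (between the pads) lies 19 mm behind it; z points along the fingers, y is the line along which they close (so a half turn about z gives the same grasp; the last joint's range is limited). The gripper opens to 85 mm and grips with 20 to 120 N. Pads are 22 mm wide; open, the fingers measure 114 mm over their backs; the gripper's body (76 mm by 85 mm) begins 54 mm behind the grasp point. The pads swing forward as they close: fully open they stand 13 mm farther back than shut.
Start: joints at [1.173, 0.477, 0.022, 1.555, -0.011, 1.109, -0.083], TCP at [0.193, -0.647, 0.211] pointing down, gripper open.
Joint ranges: [-2.96, 2.96], [-0.34, 2.1], [-1.41, 1.46], [0.24, 2.44], [-1.37, 4.51], [0.17, 1.92], [-2.96, 2.96]. Speed limits (rad/s): [2.39, 2.39, 3.14, 3.14, 3.14, 3.14, 3.14].

## Interface

Orientations are given as a unit quaternion [w, x, y, z].
In Python, from station import bot gives the robot as it stands.
- The arm moves only by the tool jog_arm, never from a script. Its argument "motion" is a list of rows, each a list of 7 numbers: the turn, a rotation vector about the tool's x, y, z in rad, then the shift along the tool's x, y, z in mm, then the finger opening in mm, from 0 to 85.4. A call has 1 to 10 rows; each row is the pose to reach, as a shift and turn from the pose commanded when the call began, along the tool's axes at that moment; what a row does not reach only later rows make up. A row lasts 1/8 s, in which the tool goes at most 62.5 mm and 10.7 degrees, less where a joint would pass 70% of its speed; a pose out of reach is approached as far as the arm can. A call with a gripper value outside its range is refused whole. The fingers move at their own pace and stop on an object; "grip_force" is the grip in N (left out, the last holds). Time passes only in rows, so rows that repeat a pose let the fingers close. It gives the time, the measured TCP pose, the force, the opening and the grip force at its end, in the units of the state.
- bot.get_obs(): the state, without advancing time (a new reading comes with each control period).
- bot.read_camera(name): name is "side" or "top" or "wrist"; returns a dict with "pixels" (420x560x3 uint8, red, green, blue), "camera_matrix" (3x3 intrinsics, pixels), "distortion" ([k1, k2, p1, p2, k3] as OpenCV has them; the pictures are not rectified), "T" (4x4, takes a point from camera to world coordinates); the wrist camera has in their place "tool_from_camera" (4x4, takes a point from camera to tool coordinates, whose origin is the TCP and whose axes are the flange's). Camera axes: x right, y down, z forward; pixel columns grow to the right and rows downward; lengths in m; the calibration is good to about 2 mm. A picture is of the moment at which its call begins: read the wrist's pose just before it. There is no depth.
- bot.hand_in(): hands the job in; it is judged then, once.
Trained networks look in a picture, given as the dict that the camera call returned (one of the last four; its "shot" number tells which), for a name from the list of things; names that differ only in an ending like _2 or _b are one class to them, and where a whole thing is asked for, a point or a joint stands for the part that bears it (a point fixed in the world has none). Each returns a list of dicts, best first, with "score" (0 to 1); they miss things now and then, are a little off and sometimes report something else, mostly with a low value. They report only what shows in the picture. A call takes as long as a camera call. They do not tell look-alikes from the thing itself.
- bot.spot_in(thing, picture): "xy" ([column, row] in pixels, amid what is visible of it).
- bot.tip_of(thing, picture): "xy" ([column, row] in pixels: a listed point, or the origin of a listed thing).
The state is a dict: "t": time; "q": joint angles; "joint_vel": joint speeds; "joint_torque": joint torques, N m; "eef_pos": TCP position; "tool_rot": TCP orientation; "contact_force": force on the tool from outside, world axes, zero at the start; "torque": the same for the moment, N m; "gripper_width": opening from 0.0 (shut) to 1.0 (fully open); "grasp_force": force on a finger pad.
Only numpy, scipy, OpenCV 4.12 (cv2) and the standard library are available. Lean on these libraries where they do the work, as an engineer would, in place of code of your own. Each camera call takes 0.05 s, during which the arm holds its last target. There are 200 camera calls.

## Task

The dust filter in the box with the blue slide is due for cleaning. Take the release pin from its wooden holder, press the red button sunk in the blue slide with it and keep it pressed while you push that slide at least 40 mm out of its box, then stand the pin back upright in its holder. Leave the yellow slide shut.

Things in the scene. Friction and masses are not known exactly. Their poses are not given: they have to be found in the camera images.
- pin_grip (a point): Release pin, a loose upright tool, 90 g: the centre of its square dark-wood handle (20 x 20 mm, flat sides along x and y, 50 mm tall; z up). Under the handle a round brass collar 38 mm across, 6 mm thick (underside 31 mm below this point), then a round steel pin 8 mm across, 42 mm long; its tip is 73 mm straight below this point.
- holder_mouth (a point): Pin holder, a fixed wooden block 70 x 70 mm, 50 mm tall: the centre of the mouth of its round hole, on its top face. The hole, 22 mm across, goes right through; the pin hangs in it, the brass collar resting on the top face (handle centre then 31 mm above this point).
- blue_well (a point): Centre of the mouth of the square well in the blue slide's top face, 52 mm above the bench; moves with the slide. Well 20 x 20 mm, 12 mm deep down to the red button (19 mm across), which fills its floor and sinks 6 mm more. z is up; the slide comes out along -x, the end with the white pleats, roughly towards the robot. A pin in the well pushes the slide by the well's wall.
- blue_slide (a joint): How far the blue slide (156 x 60 mm, in a channel along the top of its box) is out, m: 0 shut, 0.070 at the stop; about 2 N moves it. Latched shut, and caught again half-way, unless its button is held down at least 4.5 mm. Its box is fixed, grey, 184 x 104 mm, 55 mm tall; a like box has a yellow slide, and which stands left or right varies.
- blue_button (a joint): How far the red button in the blue slide is pressed, m: 0 up, 0.006 fully down (a spring of about 4 N then). It comes up again when let go.
- yellow_slide (a joint): How far the yellow slide is out of the other box, m: 0 shut; it must stay shut.
Mind the look-alikes: they are no part of the job. What is shaped like the part that bears pin_grip but purple is not meant.

How it is judged:
By the outcome, as a careful person would: the job done as asked, in the order asked, and still so for the second after the job is handed in, with the robot touching nothing.
It also fails if it takes over 42 s, if anything falls off the work surface, if the arm or the gripper's body presses on something with over 40 N, if the wrist force passes 120 N, or if a joint passes its speed limit or range.

## Working session

There is one attempt and no reset: what is moved stays moved. The work goes in short steps, Python scripts to look and compute and a tool call to move; the robot and the scene stay as the last step left them, time stands still between calls to the robot, and variables do not carry over. Pictures are saved under pics/ and viewed, at most 10 in all, crops included, and the job is handed in when it is done.

Besides the shell and the picture viewer there is one more tool, called after "Request:" as a command line: name --pt "numbers of a row" for each row, then --argument value for the rest. jog_arm: Moves the arm, as the interface text tells. Its arguments: {"type":"object","properties":{"motion":{"type":"array"},"grip_force":{"type":"number"}},"required":["motion"]}

```bash
ls; mkdir -p pics; cat > h.py <<'E'
import numpy as np, cv2
from station import bot
from scipy.spatial.transform import Rotation as R
def tool():
    s=bot.get_obs(); T=np.eye(4); q=s["tool_rot"]
    T[:3,:3]=R.from_quat([q[1],q[2],q[3],q[0]]).as_matrix(); T[:3,3]=s["eef_pos"]; return T
def shot(name):
    Tt=tool(); p=bot.read_camera(name)
    p["W"]=np.array(p["T"]) if "T" in p else Tt@np.array(p["tool_from_camera"])
    return p
def ray(p,xy):
    u=cv2.undistortPoints(np.array([[xy]],float),np.array(p["camera_matrix"]),np.array(p["distortion"]))[0,0]
    d=p["W"][:3,:3]@np.array([u[0],u[1],1]); return p["W"][:3,3],d/np.linalg.norm(d)
def atz(p,xy,z):
    o,d=ray(p,xy); return o+d*(z-o[2])/d[2]
def tri(rs):
    A=np.zeros((3,3));b=np.zeros(3)
    for o,d in rs:
        M=np.eye(3)-np.outer(d,d);A+=M;b+=M@o
    x=np.linalg.solve(A,b); return x,[np.linalg.norm((np.eye(3)-np.outer(d,d))@(x-o))*1000 for o,d in rs]
def save(p,n,crop=None,k=1):
    im=p["pixels"][...,::-1]
    if crop: im=im[crop[1]:crop[3],crop[0]:crop[2]]
    cv2.imwrite("pics/"+n,cv2.resize(im,None,fx=k,fy=k,interpolation=cv2.INTER_CUBIC))
E
cat > a.py <<'E'
from h import *
np.set_printoptions(precision=4,suppress=True)
ps={n:shot(n) for n in("side","top")}
print(tool())
for n,p in ps.items():
    save(p,n+"0.png")
    for t in("pin_grip","holder_mouth","blue_well"):
        print(n,t,[(np.round(r["xy"],1),round(r["score"],2)) for r in bot.tip_of(t,p)[:4]])
    print(n,"cam",p["W"][:3,3])
    for t,z in(("pin_grip",.081),("holder_mouth",.05),("blue_well",.052)):
        for r in bot.tip_of(t,p)[:4]: print(t,atz(p,r["xy"],z))
E
python3 a.py
```

```text
pics
[[ 0.9583  0.2858 -0.0006  0.1927]
 [ 0.2858 -0.9583  0.0015 -0.6463]
 [-0.0002 -0.0016 -1.      0.21  ]
 [ 0.      0.      0.      1.    ]]
side pin_grip [(array([236.3, 238.7]), 0.84), (array([341.5, 253.6]), 0.57), (array([289.7, 221.6]), 0.55)]
side holder_mouth [(array([289.8, 237. ]), 0.68)]
side blue_well [(array([232. , 170.4]), 0.67)]
side cam [0.5428 0.7486 0.5977]
pin_grip [0.5793 0.0805 0.081 ]
pin_grip [0.3921 0.1333 0.081 ]
pin_grip [0.4764 0.0315 0.081 ]
holder_mouth [0.4763 0.0404 0.05  ]
blue_well [ 0.5969 -0.2301  0.052 ]
top pin_grip [(array([226.5, 264.9]), 0.77), (array([257.9, 227.4]), 0.72), (array([241.3, 183.2]), 0.52)]
top holder_mouth [(array([377.4, 175.8]), 0.72), (array([259.7, 233.9]), 0.6)]
top blue_well [(array([376.2, 178.1]), 0.59)]
top cam [ 0.2734 -0.002   1.2461]
pin_grip [0.395  0.1116 0.081 ]
pin_grip [0.4788 0.0385 0.081 ]
pin_grip [0.5846 0.0747 0.081 ]
holder_mouth [ 0.601  -0.2509  0.05  ]
holder_mouth [0.4687 0.0358 0.05  ]
blue_well [ 0.5948 -0.2472  0.052 ]
```

View pics/side0.png

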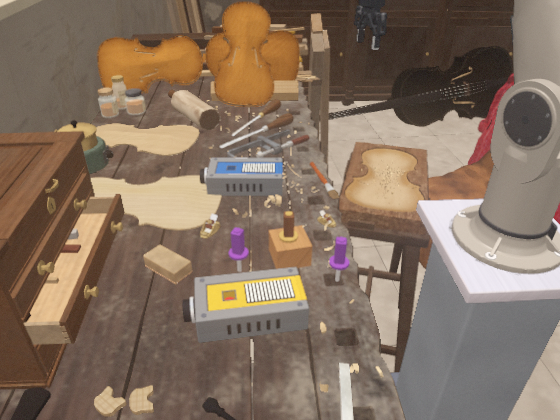

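View pics/top0.png

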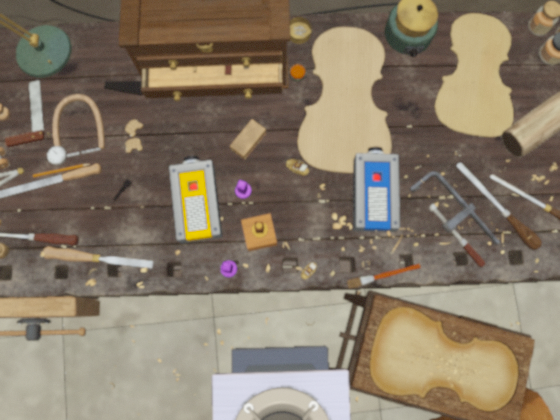

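The side view shows a dark handle with a brass collar in the wooden block at (289,225). Two purple look-alikes stand loose at (237,240) and (340,252). In the top view the pin is at (259,228), the purple ones are at (242,188) and (229,268), the blue slide's red button is at (377,178), and the yellow box is on the left. The dark-handled pin in the holder is the one meant; I'll confirm it in a wrist crop.

```bash
cat > b.py <<'E'
from h import *
np.set_printoptions(precision=4,suppress=True)
s,t=shot("side"),shot("top")
print("pin",tri([ray(s,(289.7,221.6)),ray(t,(257.9,227.4))]))
print("hole",tri([ray(s,(289.8,237)),ray(t,(259.7,233.9))]))
print("well",tri([ray(s,(232,170.4)),ray(t,(376.2,178.1))]))
w=shot("wrist");print(np.array(w["tool_from_camera"]),w["camera_matrix"])
for tgt in([.46,.03,.26],):
    T=tool(); print("tool shift mm",T[:3,:3].T@(np.array(tgt)-T[:3,3])*1000)
E
python3 b.py
```

```text
pin (array([0.4775, 0.0384, 0.0862]), [np.float64(0.42617583627638883), np.float64(0.42617583627649175)])
hole (array([0.4727, 0.0353, 0.0451]), [np.float64(3.216781633385814), np.float64(3.216781633385819)])
well (array([ 0.5978, -0.2494,  0.0412]), [np.float64(0.10589233113193319), np.float64(0.10589233113187792)])
[[ 0.0004 -0.9549 -0.2968  0.0754]
 [ 1.      0.0003  0.0006  0.0011]
 [-0.0005 -0.2968  0.9549 -0.1614]
 [ 0.      0.      0.      1.    ]] [[359.0608   0.     275.396 ]
 [  0.     359.0608 204.6548]
 [  0.       0.       1.    ]]
tool shift mm [ 449.3645 -572.3282  -49.0863]
```

Request:
jog_arm --pt "0 0 0.03 43 -37 -5 85" --pt "0 0 0.06 85 -75 -10 85" --pt "0 0 0.09 127 -114 -15 85" --pt "0 0 0.12 165 -155 -20 85" --pt "0 0 0.15 202 -196 -25 85" --pt "0 0 0.18 238 -239 -30 85" --pt "0 0 0.21 273 -283 -35 85" --pt "0 0 0.24 306 -328 -40 85" --pt "0 0 0.27 338 -375 -45 85" --pt "0 0 0.29 368 -422 -49 85"

```text
t: 2.1
eef_pos: [0.4255, -0.1355, 0.2605]
tool_rot: [0.0, 1.0, -0.0, 0.001]
contact_force: [1.5, -1.1, -0.7]
gripper_width: 0.995
grasp_force: 0.0
```

Request:
jog_arm --pt "0 0 0 12 -55 0 85" --pt "0 0 0 24 -110 0 85" --pt "0 0 0 35 -165 0 85" --pt "0 0 0 35 -165 0 85"

```text
t: 2.6
eef_pos: [0.4605, 0.0325, 0.2604]
tool_rot: [-0.001, 1.0, 0.004, 0.001]
contact_force: [-0.7, -0.5, -0.1]
gripper_width: 0.994
grasp_force: 0.0
```

```bash
cat > c.py <<'E'
from h import *
np.set_printoptions(precision=4,suppress=True)
p=shot("wrist");T=tool();print(T[:3,3]); save(p,"w1.png",(120,60,460,315),2.3)
for t,z in(("pin_grip",.081),("holder_mouth",.05)):
    for r in bot.tip_of(t,p)[:3]: print(t,np.round(r["xy"],1),round(r["score"],2),atz(p,r["xy"],z))
E
python3 c.py
```

```text
[0.4601 0.0296 0.2601]
pin_grip [201.9 234.1] 0.88 [0.3984 0.1061 0.081 ]
pin_grip [231.8  44.9] 0.61 [0.5774 0.0708 0.081 ]
pin_grip [270.  154.7] 0.57 [0.4804 0.0368 0.081 ]
holder_mouth [269.6 152. ] 0.86 [0.4781 0.0377 0.05  ]
```

View pics/w1.png

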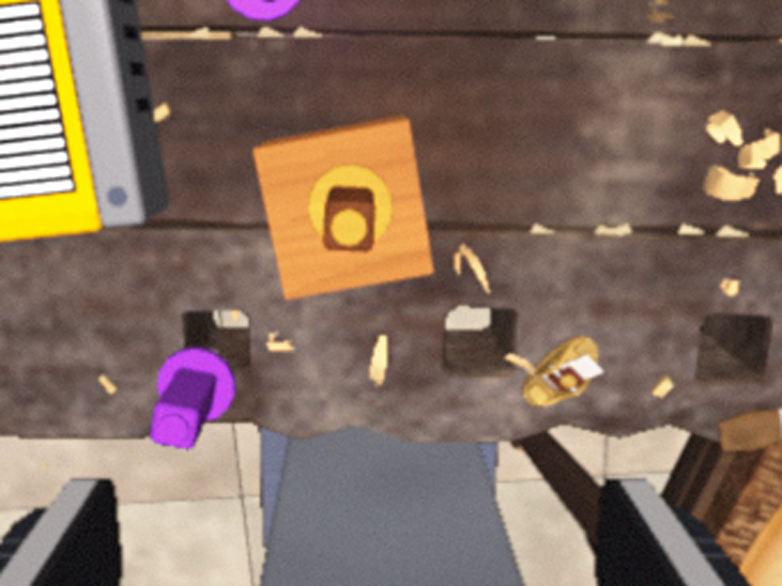

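The crop confirms it: the dark-wood handle at (349,220), i.e. (270,155) in the full wrist image, has a brass collar and sits in the wooden block. The purple pieces at (193,400) and (263,5) are the look-alikes. Three views agree on (0.479, 0.037, ~0.083).

Request:
jog_arm --pt "0 0 0 19 -8 50 85" --pt "0 0 0 19 -8 100 75" --pt "0 0 0 19 -8 150 65" --pt "0 0 0 19 -8 180 60" --pt "0 0 0 19 -8 199 55" --pt "0 0 0 19 -8 199 45" --pt "0 0 0 19 -8 199 10" --pt "0 0 0 19 -8 199 10" --pt "0 0 0 19 -8 199 10" --pt "0 0 0 19 -8 199 10" --grip_force 50

```text
t: 4.0
eef_pos: [0.4799, 0.0354, 0.0618]
tool_rot: [0.0, 1.0, -0.0, 0.001]
contact_force: [-0.5, -1.7, 7.6]
gripper_width: 0.225
grasp_force: 54.3
```

Request:
jog_arm --pt "0 0 0 0 0 -30 10" --pt "0 0 0 0 0 -70 10" --pt "0 0 0 0 0 -110 10" --pt "0 0 0 18 45 -110 10" --pt "0 0 0 36 90 -110 10" --pt "0 0 0 55 135 -110 10" --pt "0 0 0 73 180 -110 10" --pt "0 0 0 85 220 -110 10" --pt "0 0 0 90 250 -110 10" --pt "0 0 0 90 250 -110 10"

```text
t: 5.25
eef_pos: [0.5683, -0.2176, 0.1704]
tool_rot: [0.0, 1.0, -0.003, -0.0]
contact_force: [-0.3, 0.2, -0.9]
gripper_width: 0.223
grasp_force: 53.3
```

```bash
cat > d.py <<'E'
from h import *
np.set_printoptions(precision=4,suppress=True)
o=bot.get_obs();print(o["gripper_width"],o["grasp_force"])
T=tool();print(T)
ps={n:shot(n) for n in("wrist","side","top")}
save(ps["wrist"],"w2.png",None,1.4)
for n,p in ps.items():
    for t,z in(("pin_grip",T[2,3]+.019),("holder_mouth",.05),("blue_well",.052)):
        for r in bot.tip_of(t,p)[:3]: print(n,t,np.round(r["xy"],1),round(r["score"],2),atz(p,r["xy"],z))
s=ps["side"]["pixels"]
a=ps["side"];
save(a,"s2.png",(150,90,350,240),4)
E
python3 d.py
```

```text
0.222990106732211 53.281057476997375
[[ 1.     -0.0051 -0.0007  0.5683]
 [-0.0051 -1.     -0.0009 -0.2176]
 [-0.0007  0.0009 -1.      0.1704]
 [ 0.      0.      0.      1.    ]]
wrist pin_grip [276.2 271. ] 0.56 [ 0.5692 -0.2192  0.1894]
wrist blue_well [312.4 149.9] 0.73 [ 0.6016 -0.2481  0.052 ]
side pin_grip [341.5 251.2] 0.91 [0.4228 0.2572 0.1894]
side pin_grip [236.4 240.2] 0.8 [0.5715 0.2243 0.1894]
side pin_grip [240.  122.2] 0.52 [ 0.5713 -0.2029  0.1894]
side holder_mouth [290.  236.6] 0.58 [0.4758 0.0391 0.05  ]
side blue_well [229.3 170.6] 0.56 [ 0.6034 -0.2294  0.052 ]
top pin_grip [240.3 185.2] 0.74 [0.5514 0.0698 0.1894]
top pin_grip [227.8 265.5] 0.73 [0.3824 0.0984 0.1894]
top pin_grip [371.7 173.3] 0.57 [ 0.5687 -0.2101  0.1894]
top holder_mouth [259.1 231. ] 0.73 [0.4756 0.037  0.05  ]
top blue_well [376.5 175.9] 0.7 [ 0.6003 -0.2483  0.052 ]
```

View pics/w2.png

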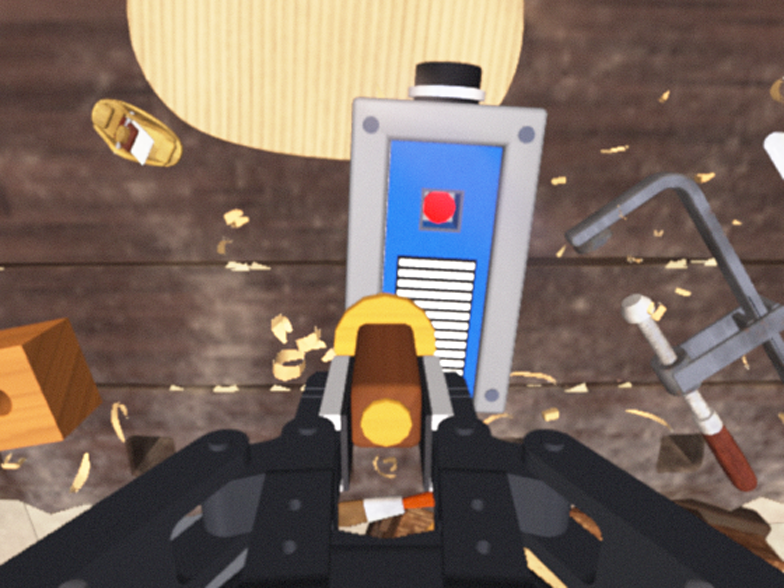

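View pics/s2.png

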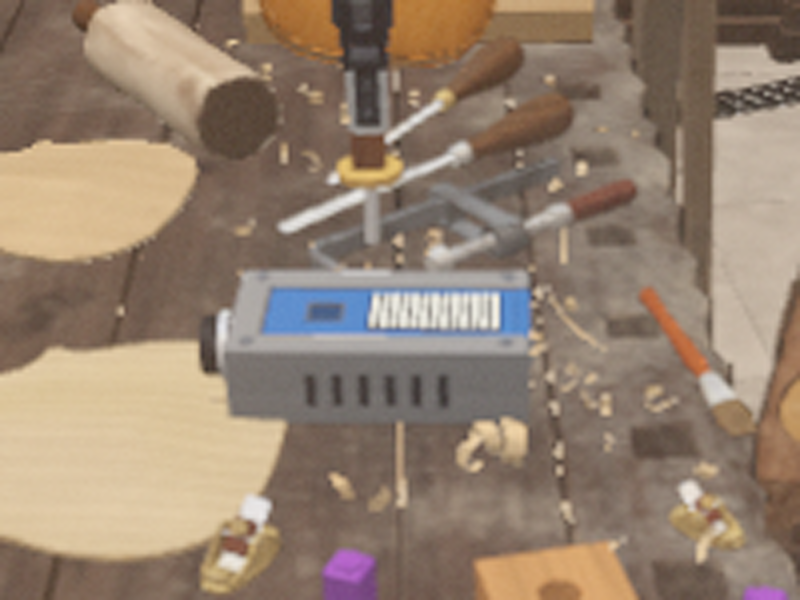

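Wrist view: the pin is held upright in the gripper. The blue slide's well is at about (440,209) in the enlarged picture, with the red button in it. Side crop: the pin tip is at (373,242), and the collar hangs a little below the fingers. I'll work out the tip height, the slide's yaw and the well centre.

```bash
cat > e.py <<'E'
from h import *
np.set_printoptions(precision=4,suppress=True)
T=tool();s,w=shot("side"),shot("wrist")
for n,c in(("tip",(373,242)),("collar",(370,168)),("fingerend",(368,133))):
    o,d=ray(s,(150+c[0]/4,90+c[1]/4)); print(n,o+d*((T[1,3]-o[1])/d[1]))
f=lambda c:atz(w,(c[0]/1.4,c[1]/1.4),.052)[:2]
for a,b in(((388,140),(503,146)),((397,257),(475,262)),((397,257),(475,262))):
    v=f(b)-f(a);print("edge",f(a),f(b),np.linalg.norm(v),"yaw deg",np.degrees(np.arctan2(v[0],-v[1])))
im=cv2.cvtColor(w["pixels"],cv2.COLOR_RGB2HSV)[100:200,255:380]
blue=((im[...,0]>95)&(im[...,0]<125)&(im[...,1]>150)&(im[...,2]>120)).astype(np.uint8)
cs,h=cv2.findContours(blue,cv2.RETR_CCOMP,cv2.CHAIN_APPROX_NONE)
for c,hh in zip(cs,h[0]):
    if cv2.contourArea(c)>150:
        r=cv2.minAreaRect(c);ctr=np.array(r[0])+[255,100];print("contour",hh[3]>=0,ctr,r[1],r[2],f(ctr*1.4))
        q=cv2.boxPoints(r)+[255,100];print([f(x*1.4) for x in q])
E
python3 e.py
```

```text
tip [ 0.567  -0.2141  0.1134]
collar [ 0.5669 -0.2141  0.1605]
fingerend [ 0.5672 -0.2141  0.1819]
edge [ 0.64   -0.2168] [ 0.6371 -0.2789] 0.06219356067792074 yaw deg -2.7127011209799514
edge [ 0.5753 -0.2221] [ 0.5724 -0.2671] 0.04507108058684112 yaw deg -3.729187318306237
edge [ 0.5753 -0.2221] [ 0.5724 -0.2671] 0.04507108058684112 yaw deg -3.729187318306237
contour False [320.3659 152.5565] (79.41824340820312, 98.20441436767578) 3.7313973903656006 [ 0.6003 -0.2508]
[array([ 0.5624, -0.2173]), array([ 0.6393, -0.2219]), array([ 0.6357, -0.282 ]), array([ 0.558 , -0.2822])]
contour True [319.7566 150.6504] (33.25950241088867, 33.126461029052734) 3.8140745162963867 [ 0.6018 -0.2502]
[array([ 0.5896, -0.2366]), array([ 0.6154, -0.2378]), array([ 0.6138, -0.2635]), array([ 0.5878, -0.2631])]
```

Request:
jog_arm --pt "0 0 0 16 18 10 10" --pt "0 0 0 32 36 20 10" --pt "0 0 0 32 36 40 10" --pt "0 0 0 32 36 55 10" --pt "0 0 0 32 36 55 10" --pt "0 0 0 32 36 55 10" --grip_force 70

```text
t: 6.7
eef_pos: [0.6011, -0.2498, 0.1163]
tool_rot: [-0.0, 1.0, 0.0, 0.0]
contact_force: [-0.0, 1.2, -1.2]
gripper_width: 0.216
grasp_force: 73.5
```

```bash
cat > f.py <<'E'
from h import *
p,w=shot("side"),shot("wrist");print(bot.get_obs()["eef_pos"])
a=p["pixels"][140:215,185:305];b=w["pixels"][90:300,150:450]
im=np.hstack([cv2.resize(x,(400,int(400*x.shape[0]/x.shape[1])))[:250] for x in(a,b[:187])])
cv2.imwrite("pics/f.png",im[...,::-1])
E
python3 f.py
```

```text
[ 0.60139256 -0.25016315  0.11680068]Traceback (most recent call last):
  File "f.py", line 4, in <module>
    im=np.hstack([cv2.resize(x,(400,int(400*x.shape[0]/x.shape[1])))[:250] for x in(a,b[:187])])
    return _nx.concatenate(arrs, 1, dtype=dtype, casting=casting)
           ~~~~~~~~~~~~~~~^^^^^^^^^^^^^^^^^^^^^^^^^^^^^^^^^^^^^^^
ValueError: all the input array dimensions except for the concatenation axis must match exactly, but along dimension 0, the array at index 0 has size 250 and the array at index 1 has size 249
```

```bash
sed -i 's/\[:250\]/[:240]/' f.py; python3 f.py
```

```text
[ 0.60132685 -0.25037105  0.11668587]
```

View pics/f.png

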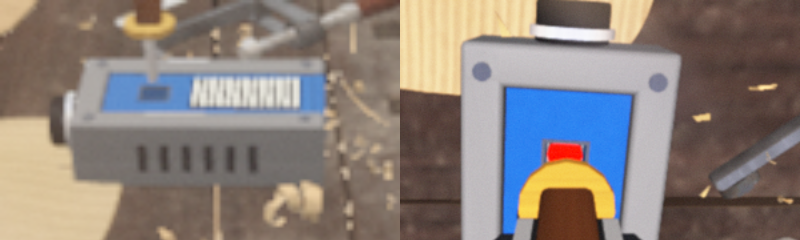

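Left (side): the tip at (150,80) is directly above the well at (153,92). Right (wrist): the collar centre at x≈567 lines up with the well at x≈567. I'll go in and press.

Request:
jog_arm --pt "0 0 0 0 0 8 10" --pt "0 0 0 0 0 15 10" --pt "0 0 0 0 0 18 10" --pt "0 0 0 0 0 18 10"

```text
t: 7.4
eef_pos: [0.6007, -0.2503, 0.0974]
tool_rot: [-0.0, 1.0, -0.0, -0.0]
contact_force: [0.4, 0.2, -0.7]
gripper_width: 0.22
grasp_force: 73.5
```

Request:
jog_arm --pt "0 0 0 0 0 3 10" --pt "0 0 0 0 0 6 10" --pt "0 0 0 0 0 8 10" --pt "0 0 0 0 0 8 10" --pt "0 0 0 0 0 8 10"

```text
t: 8.02
eef_pos: [0.6012, -0.2504, 0.0902]
tool_rot: [0.0, 1.0, -0.0, 0.0]
contact_force: [-0.5, -0.6, 1.4]
gripper_width: 0.216
grasp_force: 73.9
```

Request:
jog_arm --pt "0 0 0 0 0 2 10" --pt "0 0 0 0 0 3 10" --pt "0 0 0 0 0 3 10" --pt "0 0 0 0 0 3 10"

```text
t: 8.52
eef_pos: [0.6014, -0.2505, 0.0877]
tool_rot: [0.0, 1.0, -0.0, 0.0]
contact_force: [-1.2, 0.7, 6.3]
gripper_width: 0.217
grasp_force: 74.7
```

Request:
jog_arm --pt "0 0 0 0 0 1 10" --pt "0 0 0 0 0 1.5 10" --pt "0 0 0 0 0 1.5 10" --pt "0 0 0 0 0 1.5 10"

```text
t: 9.02
eef_pos: [0.6018, -0.2505, 0.0874]
tool_rot: [0.0, 1.0, -0.0, 0.001]
contact_force: [-2.8, 1.2, 14.3]
gripper_width: 0.217
grasp_force: 75.7
```

Bottomed out at 14 N with z no longer falling, so the button is fully down. Now I push the slide out along its axis.

Request:
jog_arm --pt "0 0 0 -4 0 0 10" --pt "0 0 0 -9 -0.5 0 10" --pt "0 0 0 -15 -1 0 10" --pt "0 0 0 -22 -1.5 0 10" --pt "0 0 0 -29 -2 0 10" --pt "0 0 0 -36 -2.5 0 10" --pt "0 0 0 -43 -3 0 10" --pt "0 0 0 -50 -3.5 0 10" --pt "0 0 0 -56 -4 0 10" --pt "0 0 0 -56 -4 0 10"

```text
t: 10.28
eef_pos: [0.547, -0.247, 0.0875]
tool_rot: [0.001, 1.0, -0.0, 0.002]
contact_force: [-0.3, 0.1, 11.8]
gripper_width: 0.217
grasp_force: 75.3
```

```bash
cat > g.py <<'E'
from h import *
p=shot("side");o=bot.get_obs();print(o["eef_pos"],o["contact_force"]);save(p,"g.png",(185,110,325,215),5)
for n in("side","top"):
    q=shot(n)
    for r in bot.tip_of("blue_well",q)[:2]: print(n,r,atz(q,r["xy"],.052))
E
python3 g.py
```

```text
[ 0.54702275 -0.24697379  0.08749156] [ 0.50765626  0.07496809 12.84934341]
side {'xy': [254.8, 173.1], 'score': 0.81} [ 0.5413564  -0.21395769  0.052     ]
top {'xy': [377.5, 198.1], 'score': 0.84} [ 0.54548311 -0.24678686  0.052     ]
```

View pics/g.png

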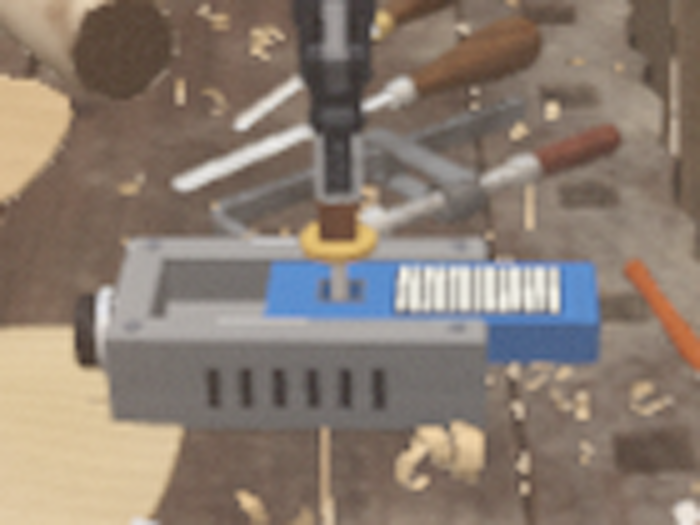

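The side picture shows the slide standing about 54 mm out, past the box end at (487,330) to (598,330), with the pin still in the well. The top view gives the well moved from x 0.601 to 0.545. Lift out and go back towards the holder.

Request:
jog_arm --pt "0 0 0 0.5 0 -8 10" --pt "0 0 0 0.5 0 -30 10" --pt "0 0 0 0 0 -80 10" --pt "0 0 0 -15 -40 -90 10" --pt "0 0 0 -35 -90 -90 10" --pt "0 0 0 -55 -140 -90 10" --pt "0 0 0 -75 -190 -90 10" --pt "0 0 0 -95 -230 -90 10" --pt "0 0 0 -95 -250 -90 10" --pt "0 0 0 -95 -250 -90 10"

```text
t: 11.78
eef_pos: [0.4493, 0.0051, 0.1752]
tool_rot: [-0.0, 1.0, 0.002, -0.0]
contact_force: [0.4, 0.4, -0.7]
gripper_width: 0.218
grasp_force: 73.5
```

Request:
jog_arm --pt "0 0 0 0 0 0 10" --pt "0 0 0 0 0 0 10"

```text
t: 12.02
eef_pos: [0.45, 0.0025, 0.1752]
tool_rot: [0.0, 1.0, -0.001, -0.0]
contact_force: [0.1, -1.0, -1.6]
gripper_width: 0.219
grasp_force: 73.5
```

```bash
cat > i.py <<'E'
from h import *
np.set_printoptions(precision=4,suppress=True)
w,s,t=shot("wrist"),shot("side"),shot("top");T=tool();print(T[:3,3]);rs=[]
for n,p in(("w",w),("s",s),("t",t)):
    for r in bot.tip_of("holder_mouth",p)[:2]: print(n,r,atz(p,r["xy"],.05))
    rs.append(ray(p,bot.tip_of("holder_mouth",p)[0]["xy"]))
print(tri(rs))
print("well t",[(r,atz(t,r["xy"],.052)) for r in bot.tip_of("blue_well",t)[:1]])
a=s["pixels"][110:280,210:350];b=w["pixels"][60:345,120:440]
im=np.hstack([cv2.resize(x,(int(500*x.shape[1]/x.shape[0]),500)) for x in(a,b)])
im=im[:,:975];im=cv2.resize(im,None,fx=.82,fy=.82);cv2.imwrite("pics/i.png",im[...,::-1])
E
python3 i.py
```

```text
[0.45   0.003  0.1752]
w {'xy': [228.4, 158.0], 'score': 0.73} [0.476  0.0389 0.05  ]
s {'xy': [288.5, 238.5], 'score': 0.72} [0.4792 0.045  0.05  ]
t {'xy': [261.6, 232.3], 'score': 0.46} [0.4723 0.0312 0.05  ]
(array([0.4756, 0.0356, 0.0428]), [np.float64(4.3201842304057765), np.float64(2.7860159088465317), np.float64(4.611852027595295)])
well t [({'xy': [376.7, 200.2], 'score': 0.77}, array([ 0.5404, -0.2445,  0.052 ]))]
```

View pics/i.png

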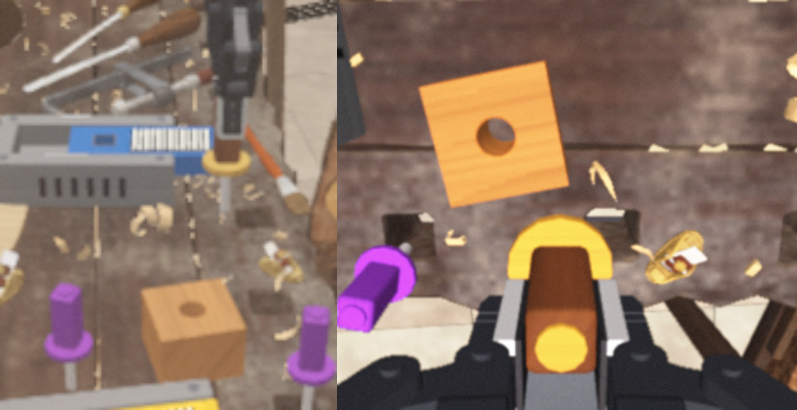

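Hole in the wrist panel at (496,136), matching the centre of the block's top face, which gives about (0.478, 0.037). The pin hangs upright in the gripper. The side panel shows the blue slide still out.

Request:
jog_arm --pt "0 0 0 14 -17 10 10" --pt "0 0 0 28 -34 25 10" --pt "0 0 0 28 -34 45 10" --pt "0 0 0 28 -34 60 10" --pt "0 0 0 28 -34 66 10" --pt "0 0 0 28 -34 72 10" --pt "0 0 0 28 -34 80 10" --pt "0 0 0 28 -34 80 10"

```text
t: 13.52
eef_pos: [0.4777, 0.0375, 0.095]
tool_rot: [0.0, 1.0, -0.0, -0.0]
contact_force: [0.5, 0.2, -1.2]
gripper_width: 0.218
grasp_force: 73.5
```

Request:
jog_arm --pt "0 0 0 0 0 10 10" --pt "0 0 0 0 0 20 10" --pt "0 0 0 0 0 27 10" --pt "0 0 0 0 0 31 10" --pt "0 0 0 0 0 33 10" --pt "0 0 0 0 0 33 10" --pt "0 0 0 0 0 33 10"

```text
t: 14.4
eef_pos: [0.4782, 0.0377, 0.0626]
tool_rot: [0.0, 1.0, -0.0, 0.0]
contact_force: [-1.2, -0.5, -1.2]
gripper_width: 0.218
grasp_force: 73.6
```

Request:
jog_arm --pt "0 0 0 0 0 1 10" --pt "0 0 0 0 0 1.5 10" --pt "0 0 0 0 0 1.5 10" --pt "0 0 0 0 0 1.5 10"

```text
t: 14.9
eef_pos: [0.4784, 0.0377, 0.0619]
tool_rot: [0.0, 1.0, -0.0, 0.0]
contact_force: [-2.7, -0.7, 9.9]
gripper_width: 0.218
grasp_force: 75.3
```

The collar is seated: 9.9 N upward at TCP height 0.0619, the same as at the grasp. Open and withdraw straight up.

Request:
jog_arm --pt "0 0 0 0 0 0 25" --pt "0 0 0 0 0 0 35" --pt "0 0 0 0 0 0 50" --pt "0 0 0 0 0 0 50" --pt "0 0 0 0 0 -15 60" --pt "0 0 0 0 0 -40 60" --pt "0 0 0 0 0 -80 60" --pt "0 0 0 0 0 -130 60" --pt "0 0 0 -20 0 -160 60" --pt "0 0 0 -20 0 -160 60"

```text
t: 16.15
eef_pos: [0.4588, 0.038, 0.224]
tool_rot: [0.0, 1.0, 0.0, 0.003]
contact_force: [1.1, -1.4, -0.5]
gripper_width: 0.702
grasp_force: 0.0
```

```bash
cat > j.py <<'E'
from h import *
np.set_printoptions(precision=4,suppress=True)
s,t=shot("side"),shot("top");o=bot.get_obs();print(o["eef_pos"],o["gripper_width"],o["contact_force"],o["t"])
print([(r,atz(t,r["xy"],.052)) for r in bot.tip_of("blue_well",t)[:1]])
save(s,"j.png",(170,130,370,345),2.7)
E
python3 j.py
```

```text
[0.458  0.0375 0.2212] 0.7028081300874768 [ 0.5284  0.0673 -0.4333] 16.25
[({'xy': [377.6, 196.1], 'score': 0.56}, array([ 0.5504, -0.2474,  0.052 ]))]
```

View pics/j.png

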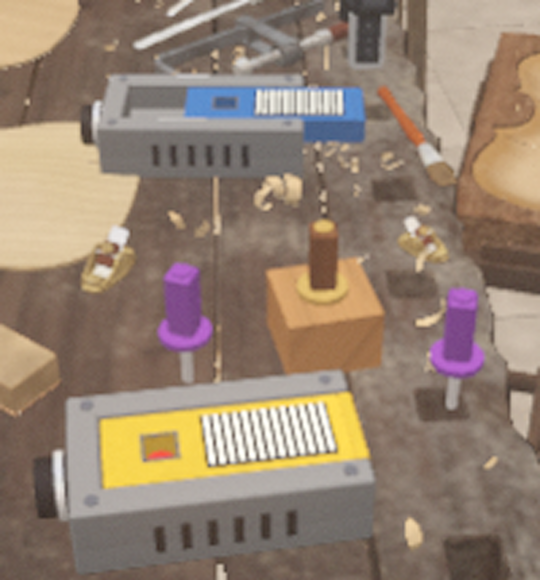

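The pin stands upright in its holder at (322,265), and the blue slide is about 55 mm out at (335,115). The yellow slide is shut, and the gripper is clear.

```bash
python3 -c "from station import bot; print(bot.hand_in())"
```

```text
the job is handed in; nothing more can be done
None
```

The job is handed in at about 16 s: the blue slide was pushed about 55 mm out with its button held down, the pin is back upright in its holder, and the yellow slide is still shut; no verdict was returned.

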